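# Test the altar lamps' safety switch

### The arm

A 6-joint arm with a two-finger parallel gripper is mounted at the origin on the work surface. World frame = base frame: x ahead of the robot, y to its left, z up, the work surface at z = 0. Lengths are in m, angles in degrees, forces in N, time in s.
With the tool pointing down it reaches from about 0.375 to 0.9 m from the base axis. Payload 3.1 kg.
Tool frame: the origin (TCP) lies on the centre line of the jaws, within the pads' length; the fingertips stand 19 mm ahead of it and the grasp point (between the pads) is the TCP (tips_ahead is the distance from the TCP to the fingertips, in m); z points along the fingers, y is the line along which they close (so a half turn about z gives the same grasp; the last joint's range is limited). The gripper opens to 87 mm and grips with 3 to 60 N. Pads are 19 mm wide; open, the fingers measure 117 mm over their backs; the gripper's body (75 mm by 190 mm) begins 51 mm behind the grasp point.
Start: joints at [-81.847, 30.224, 82.088, -0, 67.689, -10.227], TCP at [0.197, -0.593, 0.242] pointing down, gripper open.
Joint ranges: [-176.69, 176.69], [-43.24, 126.21], [12.49, 139.97], [-82, 262], [0, 151.66], [-163.58, 163.58]. Speed limits (degrees/s): [159.86, 159.86, 180, 180, 180, 180].

### API

Orientations are given as a 3x3 rotation matrix whose columns are the frame's x, y, z axes.
In Python, from rig import read_state, capture, hand_in, trace, landmark_of, tips_ahead gives the robot as it stands.
- The arm moves only by the shell command python3 -m jog 'ROWS'. ROWS is JSON, a list of rows, each an object of numbers: "tx", "ty", "tz": the shift along the tool's x, y, z in cm; "roll": the turn about the tool's z in rad; "jaw": the opening, from 0 (shut) to 1 (fully open). A call has 1 to 8 rows; each row shifts and turns the commanded pose from where the row before left it, along the tool's axes as they then stand; what a row does not reach is not made up. A row lasts 1/10 s, in which the tool goes at most 50 mm and 8.59 degrees, less where a joint would pass 70% of its speed; a pose out of reach is approached as far as the arm can. A call with a gripper value outside its range is refused whole. The fingers move at their own pace and stop on an object; the grip force is fixed at half the most. Time passes only in rows, so rows that do not move let the fingers close. It gives the time, the measured TCP pose, the force, the opening and the grip force at its end, in the units of the state.
- read_state(): the state, without advancing time (a new reading comes with each control period).
- capture(name): name is "scene" or "top" or "wrist"; returns a dict with "img" (384x512x3 uint8, red, green, blue), "vertical_fov" (degrees; the focal length in pixels is half the picture's height over the tangent of half this angle, whatever the lens; pixels are square), "cx", "cy" (the principal point, pixels), "cam_to_world" (4x4, takes a point from camera to world coordinates); the wrist camera has in their place "tool_from_camera" (4x4, takes a point from camera to tool coordinates, whose origin is the TCP and whose axes are the flange's). Camera axes: x right, y up, looking along -z (the intrinsics and any distortion apply to the point x, -y, -z); pixel columns grow to the right and rows downward; lengths in m; the calibration is good to about 2 mm. The wrist camera is an equidistant fisheye: a pixel r from the principal point sees the ray r / f radians off the axis. A picture is of the moment at which its call begins: read the wrist's pose just before it. There is no depth.
- hand_in(): hands the job in; it is judged then, once.
Trained networks look in the newest picture that a camera, given by its name, has taken for a name from the list of things; names that differ only in an ending like _2 or _b are one class to them, and where a whole thing is asked for, a point or a joint stands for the part that bears it (a point fixed in the world has none). Each returns a list of dicts, best first, with "p" (0 to 1); they miss things now and then, are a little off and sometimes report something else, mostly with a low value. They report only what shows in the picture. A call takes as long as a camera call. They do not tell look-alikes from the thing itself.
- trace(camera, thing): "pixels" (384x512 bool, what is visible of it) and "bbox" ([left, top, width, height] in pixels, round what is visible of it).
- landmark_of(camera, thing): "point" ([row, column] in pixels: a listed point, or the origin of a listed thing).
The state is a dict: "time_s": time; "joint_positions": joint angles; "qvel": joint speeds; "tau": joint torques, N m; "position": TCP position; "tcp_rot": TCP orientation; "force": force on the tool from outside, world axes, zero at the start; "moment": the same for the moment, N m; "opening": opening from 0.0 (shut) to 1.0 (fully open); "grasp_force": force on a finger pad.
Only numpy, scipy, OpenCV 4.12 (cv2) and the standard library are available. Lean on these libraries where they do the work, as an engineer would, in place of code of your own. Each camera call takes 0.05 s, during which the arm holds its last target. There are 200 camera calls.

### The job

Test the altar lamps' safety switch: press the round test button under its raised clear flap until the U-shaped lever drops. Then lift the lever back up until it latches and stays up by itself, and finally close the clear flap down over the button. Do not push the bowls or the incense holder about.

Things in the scene. Friction and masses are not known exactly. Their poses are not given: they have to be found in the camera images.
- breaker: Fixed dark wood safety switch, 142 mm deep (x -67 to +75), 240 wide (y). Origin on the table under its middle; +x to its 105 mm high back, -x to its low front (robot side), yaw within 0.3 rad. Its panel rises 35 degrees, from z 25 at x -67 to z 105 at x 47, so the panel's normal leans 35 degrees from vertical to the front. Button and flap on the +y half, lever on the -y half.
- button_top (a point): Centre of the flat top of the grey round test button, 22 mm wide, 8 mm proud of the panel, axis along the panel's normal (35 degrees from vertical). A 12 mm high rib 38 mm to either side. The raised flap stands over it from behind and a vertical gripper hits the flap: come in tilted along the axis or up to 10 degrees flatter.
- test_button (a joint): How far the button is pressed in, m: 0 out, 0.006 fully down. Sprung: 2 N to start, about 6 N fully down. The lever is let go at 2 to 4.5 mm, so press fully down; it pops out by itself.
- reset_lever (a joint): Lever angle about its level pivot (along the housing's y), rad: about 0.07 latched up, 1.1 dropped, -0.2 upper stop. It leans to the front from vertical by 5 degrees at 0, 68 at 1.1. Spring and weight pull it down with about 0.1 N m. To latch, lift it to -0.05 to -0.15 and let go; the last 0.5 rad is stiffer (to about 0.2 N m) as it rides over the catch and the button dips and pops out.
- lever_bar (a point): Middle of the lever's black grip bar: level, round, 12 mm thick, 80 mm long along the housing's y, joining two 8 mm arms 64 mm apart inside; bar axis 65 mm from the pivot axis. It can be pinched from above, one finger in front and one behind; it is fixed to the arms, so it turns in the fingers as it is lifted.
- lever_pivot (a point): Middle of the lever's pivot axis (fixed, along the housing's y), just above the middle of the panel.
- guard_flap (a joint): Opening angle of the clear flap from the panel, rad: 0 closed (lying parallel to the panel, on the ribs over the button), 1.55 fully open (stop). Starts between 1.42 and 1.54. A stiff hinge holds it where it is left (0.05 N m).
- flap_hinge (a point): Middle of the flap's hinge axis (fixed, along the housing's y) at the upper end of the panel.
- flap_edge (a point): Middle of the brass bead (6 mm thick) along the flap's free edge, 67 mm from the hinge; the flap is a clear sheet 84 mm wide, 70 mm long, 3 mm thick. Pushed down from above at its middle or outer half it swings down to the front until it lies on the ribs.
- bowl_wide: White ceramic bowl, 110 mm across, 50 mm high, loose, beside the housing. Origin under its middle.
- bowl_small: White ceramic bowl, 80 mm across, 45 mm high, loose, behind the housing. Origin under its middle.
- incense_holder: Brass-toned incense holder, 72 mm across, 62 mm high, loose, beside the housing (it and the wide bowl may change sides). Origin under its middle.
Not all that is in view belongs to the job. Leave any black or blue look-alike of the bowl_small alone.

How it is judged:
By the outcome, as a careful person would: the job done as asked, in the order asked, and still so for the second after the job is handed in, with the robot touching nothing.
It also fails if it takes over 64 s, if anything falls off the work surface, if the arm or the gripper's body presses on something with over 40 N, if the wrist force passes 120 N, or if a joint passes its speed limit or range.

## Working session

There is one attempt and no reset: what is moved stays moved. The work goes in short steps, Python scripts to look and compute and a shell command to move; the robot and the scene stay as the last step left them, time stands still between calls to the robot, and variables do not carry over. Pictures are saved under pics/ and viewed, at most 10 in all, crops included, and the job is handed in when it is done.

```bash
ls; python3 -m jog -h 2>&1 | head -30; mkdir -p pics; cat > h.py <<'E'
import numpy as np, cv2
from rig import *
def save(cam,name,up=1.5):
    c=capture(cam); im=cv2.cvtColor(c["img"],cv2.COLOR_RGB2BGR)
    cv2.imwrite(f"pics/{name}.png",cv2.resize(im,None,fx=up,fy=up)); return c
def ray(c,row,col):
    f=192/np.tan(np.radians(c["vertical_fov"])/2); M=np.array(c["cam_to_world"])
    d=M[:3,:3]@np.array([(col-c["cx"])/f,-(row-c["cy"])/f,-1]); return M[:3,3],d/np.linalg.norm(d)
E
python3 - <<'E'
from h import *
s=read_state(); print(s["position"],np.round(s["tcp_rot"],3).tolist(),s["time_s"],tips_ahead)
R={}
for cam in("scene","top"):
    c=save(cam,cam+"0"); print(cam,c["vertical_fov"],np.round(c["cam_to_world"],3).tolist())
    for t in["breaker","button_top","lever_bar","lever_pivot","flap_hinge","flap_edge","bowl_wide","bowl_small","incense_holder"]:
        for l in landmark_of(cam,t)[:3]:
            print(t,np.round(l["point"],1),round(l["p"],2))
            R.setdefault(t,{}).setdefault(cam,ray(c,*l["point"]))
for t,r in R.items():
    if len(r)==2:
        A=0;b=0
        for o,d in r.values(): P=np.eye(3)-np.outer(d,d);A=A+P;b=b+P@o
        x=np.linalg.solve(A,b); print(t,np.round(x,4),"res",[round(np.linalg.norm((np.eye(3)-np.outer(d,d))@(x-o))*1e3,1) for o,d in r.values()])
E
```

```text
pics
invalid input: not JSON, or not a number
[ 0.19699316 -0.59241782  0.24059091] [[0.949, 0.315, -0.0], [0.315, -0.949, 0.002], [0.0, -0.002, -1.0]] 0.0 0.019
scene 50.57398095836052 [[0.094, -0.81, 0.579, 1.202], [0.996, 0.081, -0.048, -0.038], [-0.008, 0.581, 0.814, 0.87], [0.0, 0.0, 0.0, 1.0]]
breaker [181.5 224.7] 0.7
button_top [194.2 144.1] 0.72
lever_bar [146.9 196. ] 0.62
lever_pivot [164.2 198.5] 0.81
flap_hinge [161.6 245.8] 0.77
bowl_wide [184.2 303.4] 0.96
bowl_small [242.7 332.6] 0.89
bowl_small [244.5 129.7] 0.8
bowl_small [249.1 285.8] 0.79
incense_holder [194.2 144.4] 0.68
top 50.45487271659262 [[-0.009, 0.991, -0.134, 0.534], [-1.0, -0.012, -0.026, -0.021], [-0.027, 0.134, 0.991, 0.891], [0.0, 0.0, 0.0, 1.0]]
breaker [242.1 277.8] 0.96
lever_bar [254.3 319.2] 0.82
lever_pivot [247.5 311.2] 0.8
flap_hinge [231.8 254.9] 0.68
flap_hinge [251.4 316.5] 0.55
flap_edge [257.2 254.7] 0.85
bowl_wide [235.2 181.7] 0.66
bowl_small [166.  387.3] 0.85
bowl_small [147.5 217.8] 0.84
bowl_small [162.3 333.2] 0.7
incense_holder [229.4 372.5] 0.63
breaker [ 0.5483 -0.0618  0.0058] res [np.float64(1.0), np.float64(1.0)]
lever_bar [ 0.5235 -0.1278  0.1235] res [np.float64(5.6), np.float64(5.6)]
lever_pivot [ 0.536  -0.1241  0.0711] res [np.float64(1.7), np.float64(1.7)]
flap_hinge [ 0.567  -0.0091  0.1042] res [np.float64(5.5), np.float64(5.5)]
bowl_wide [ 0.5656  0.149  -0.0115] res [np.float64(0.5), np.float64(0.5)]
bowl_small [ 0.7733 -0.0428  0.3097] res [np.float64(203.6), np.float64(203.6)]
incense_holder [ 0.5732 -0.2674  0.0113] res [np.float64(2.4), np.float64(2.4)]
```

View pics/scene0.png

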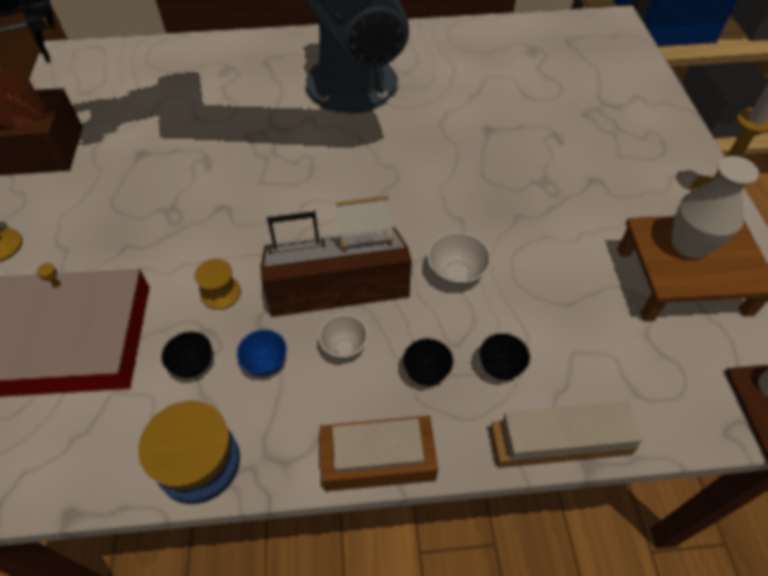

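View pics/top0.png

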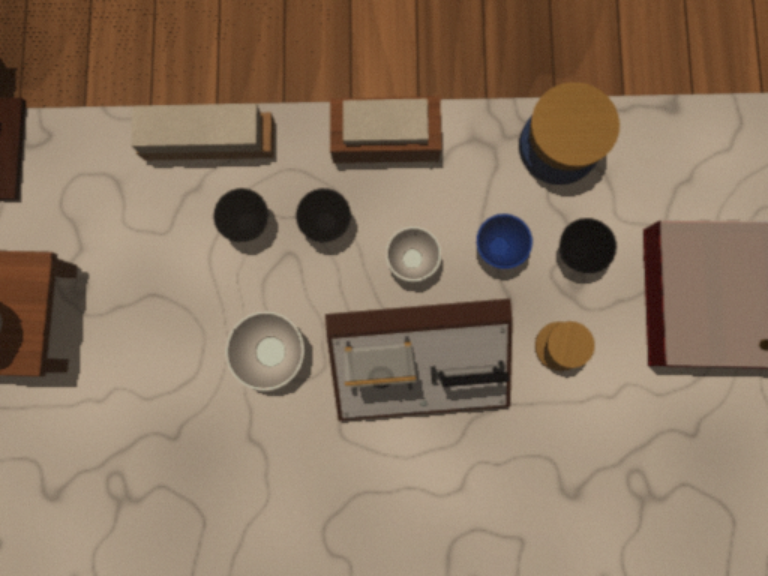

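```bash
python3 -m jog '[{"pitch":0.01,"tx":0}]'
```

```text
$[0]: bad value
```

The scene view shows the switch at about (337,270), with the lever up at (293,225) and the flap raised at (365,220). The white small bowl is at (343,340), and the other bowls near it are black or blue. The top view shows the button at about (381,376), just in front of the bead, and the housing yawed by about +0.08 rad.

The moves have no tilt axis, so I'll go to free space and see what the arm does at its reach limit.

```bash
python3 -m jog '[{"tx":3.7,"ty":-2.95,"tz":-0.8,"jaw":0},{"tx":3.7,"ty":-2.95,"tz":-0.8},{"tx":3.7,"ty":-2.95,"tz":-0.8},{"tx":3.7,"ty":-2.95,"tz":-0.8},{"tx":3.7,"ty":-2.95,"tz":-0.8},{"tx":3.7,"ty":-2.95,"tz":-0.8},{"tx":3.7,"ty":-2.95,"tz":-0.8},{"tx":3.7,"ty":-2.95,"tz":-0.8}]'
python3 -m jog '[{"tx":3.7,"ty":-2.95,"roll":0.06},{"tx":3.7,"ty":-2.95,"roll":0.06},{"tx":3.7,"ty":-2.95,"roll":0.06},{"tx":3.7,"ty":-2.95,"roll":0.06},{"tx":3.7,"ty":-2.95},{"tx":3.7,"ty":-2.95},{"tx":3.7,"ty":-2.95},{"tx":3.7,"ty":-2.95}]'
```

```text
$[0]: bad value
$[0]: bad value
```

```bash
python3 -m jog '[{"tx":3.7}]'; python3 -m jog '[{"tx":3.5,"ty":-2.9,"tz":-0.8,"roll":0,"jaw":0}]'
```

```text
time_s: 1.1
position: [0.219, -0.5585, 0.2487]
tcp_rot: [[0.95, 0.311, -0.001], [0.311, -0.95, -0.004], [-0.002, 0.003, -1.0]]
force: [0.8, 0.3, 0.1]
opening: 0.962
grasp_force: 0.0$[0]: bad value
```

All five keys are required in every row.

```bash
python3 -m jog '[{"tx":3.7,"ty":-2.95,"tz":-0.8,"roll":0,"jaw":0},{"tx":3.7,"ty":-2.95,"tz":-0.8,"roll":0,"jaw":0},{"tx":3.7,"ty":-2.95,"tz":-0.8,"roll":0,"jaw":0},{"tx":3.7,"ty":-2.95,"tz":-0.8,"roll":0,"jaw":0},{"tx":3.7,"ty":-2.95,"tz":-0.8,"roll":0,"jaw":0},{"tx":3.7,"ty":-2.95,"tz":-0.8,"roll":0,"jaw":0},{"tx":3.7,"ty":-2.95,"tz":-0.8,"roll":0,"jaw":0},{"tx":3.7,"ty":-2.95,"tz":-0.8,"roll":0,"jaw":0}]'
python3 -m jog '[{"tx":3.7,"ty":-2.95,"tz":0,"roll":0.0,"jaw":0},{"tx":3.7,"ty":-2.95,"tz":0,"roll":0.0,"jaw":0},{"tx":3.7,"ty":-2.95,"tz":0,"roll":0.0,"jaw":0},{"tx":3.7,"ty":-2.95,"tz":0,"roll":0.0,"jaw":0},{"tx":3.7,"ty":-2.95,"tz":0,"roll":0.0,"jaw":0},{"tx":0,"ty":0,"tz":0,"roll":0.12,"jaw":0},{"tx":0,"ty":0,"tz":0,"roll":0.12,"jaw":0}]'; python3 -c "
from rig import *; print(read_state()['joint_positions'])"
```

```text
time_s: 1.9
position: [0.4284, -0.2356, 0.3142]
tcp_rot: [[0.949, 0.315, 0.001], [0.315, -0.949, -0.001], [0.0, 0.001, -1.0]]
force: [-0.6, -0.2, 0.4]
opening: 0.266
grasp_force: 0.0
time_s: 2.6
position: [0.5573, -0.037, 0.3134]
tcp_rot: [[0.997, 0.079, -0.0], [0.079, -0.997, -0.0], [-0.0, 0.0, -1.0]]
force: [0.2, 0.0, -0.3]
opening: 0.008
grasp_force: 0.0
[-1.52613965e+01  2.06022453e+01  8.65814060e+01 -3.09647845e-03
  7.28162696e+01  7.01813004e+01]
```

```bash
python3 -m jog '[{"tx":3,"ty":-3.84,"tz":0,"roll":0,"jaw":0},{"tx":3,"ty":-3.84,"tz":0,"roll":0,"jaw":0},{"tx":3,"ty":-3.84,"tz":0,"roll":0,"jaw":0},{"tx":3,"ty":-3.84,"tz":0,"roll":0,"jaw":0},{"tx":3,"ty":-3.84,"tz":0,"roll":0,"jaw":0},{"tx":5,"ty":0,"tz":0,"roll":0,"jaw":0},{"tx":5,"ty":0,"tz":0,"roll":0,"jaw":0},{"tx":5,"ty":0,"tz":0,"roll":0,"jaw":0}]'
python3 -m jog '[{"tx":5,"ty":0,"tz":0,"roll":0,"jaw":0},{"tx":5,"ty":0,"tz":0,"roll":0,"jaw":0}]'; python3 -c "
from rig import *; print(read_state()['joint_positions'])"
python3 -m jog '[{"tx":5,"ty":0,"tz":0,"roll":0,"jaw":0},{"tx":5,"ty":0,"tz":0,"roll":0,"jaw":0}]'; python3 -c "
from rig import *; print(read_state()['joint_positions'])"
```

```text
time_s: 3.4
position: [0.8415, 0.1778, 0.3139]
tcp_rot: [[0.997, 0.082, 0.001], [0.082, -0.997, -0.0], [0.001, 0.0, -1.0]]
force: [2.0, -0.3, 0.9]
opening: 0.007
grasp_force: 0.0
time_s: 3.6
position: [0.9074, 0.1795, 0.3037]
tcp_rot: [[0.997, 0.081, 0.019], [0.081, -0.997, 0.004], [0.019, -0.003, -1.0]]
force: [44.6, 4.9, 22.4]
opening: 0.005
grasp_force: 0.0
[  4.24752872  59.2089574   12.45240649   0.1617453  107.25927231
  89.65735153]
time_s: 3.8
position: [0.9325, 0.1733, 0.2792]
tcp_rot: [[0.994, 0.081, 0.072], [0.08, -0.997, 0.015], [0.073, -0.009, -0.997]]
force: [-0.3, 0.1, 1.0]
opening: 0.003
grasp_force: 0.0
[  3.62862041  60.66966296  12.72097188   0.59305841 102.41087422
  89.15290008]
```

```bash
python3 -m jog '[{"tx":2,"ty":0,"tz":-1,"roll":0,"jaw":0},{"tx":2,"ty":0,"tz":-1,"roll":0,"jaw":0},{"tx":2,"ty":0,"tz":-1,"roll":0,"jaw":0},{"tx":2,"ty":0,"tz":-1,"roll":0,"jaw":0}]'; python3 -c "
from rig import *; print(read_state()['joint_positions'])"
```

```text
time_s: 4.2
position: [0.9421, 0.1674, 0.3132]
tcp_rot: [[0.987, 0.082, 0.136], [0.079, -0.997, 0.025], [0.138, -0.014, -0.99]]
force: [-0.1, -0.6, 0.9]
opening: 0.002
grasp_force: 0.0
[  3.10616331  58.76892119  12.4907778    1.03548356 100.82667317
  88.72267355]
```

```bash
python3 -m jog '[{"tx":4,"ty":-0.3,"tz":0,"roll":0,"jaw":0},{"tx":4,"ty":-0.3,"tz":0,"roll":0,"jaw":0},{"tx":4,"ty":-0.3,"tz":0,"roll":0,"jaw":0},{"tx":4,"ty":-0.3,"tz":0,"roll":0,"jaw":0},{"tx":4,"ty":-0.3,"tz":0,"roll":0,"jaw":0},{"tx":4,"ty":-0.3,"tz":0,"roll":0,"jaw":0}]'; python3 -c "
from rig import *; print(read_state()['joint_positions'])"
```

```text
time_s: 4.8
position: [0.9932, 0.1719, 0.2975]
tcp_rot: [[0.955, 0.085, 0.283], [0.073, -0.996, 0.051], [0.287, -0.028, -0.958]]
force: [0.1, 0.2, -0.2]
opening: 0.006
grasp_force: 0.0
[ 2.90003258 60.32235626 12.52952343  2.09494845 90.53837473 88.59894568]
```

```bash
python3 -m jog '[{"tx":4,"ty":0.5,"tz":0,"roll":0,"jaw":0},{"tx":4,"ty":0.5,"tz":0,"roll":0,"jaw":0},{"tx":4,"ty":0.5,"tz":0,"roll":0,"jaw":0},{"tx":4,"ty":0.5,"tz":0,"roll":0,"jaw":0},{"tx":4,"ty":0.5,"tz":0,"roll":0,"jaw":0},{"tx":4,"ty":0.5,"tz":0,"roll":0,"jaw":0},{"tx":4,"ty":0.5,"tz":0,"roll":0,"jaw":0},{"tx":4,"ty":0.5,"tz":0,"roll":0,"jaw":0}]'; python3 -c "
from rig import *; print(read_state()['joint_positions'])"
```

```text
time_s: 5.6
position: [1.05, 0.1204, 0.3338]
tcp_rot: [[0.878, 0.089, 0.469], [0.06, -0.995, 0.076], [0.474, -0.038, -0.88]]
force: [0.4, -0.1, -0.2]
opening: 0.005
grasp_force: 0.0
[-0.76715176 59.44310806 12.54438543  4.77581601 80.01242969 85.04561162]
```

```bash
python3 -m jog '[{"tx":4,"ty":0.3,"tz":0.5,"roll":0,"jaw":0},{"tx":4,"ty":0.3,"tz":0.5,"roll":0,"jaw":0},{"tx":4,"ty":0.3,"tz":0.5,"roll":0,"jaw":0},{"tx":4,"ty":0.3,"tz":0.5,"roll":0,"jaw":0},{"tx":4,"ty":0.3,"tz":0.5,"roll":0,"jaw":0},{"tx":4,"ty":0.3,"tz":0.5,"roll":0,"jaw":0},{"tx":4,"ty":0.3,"tz":0.5,"roll":0,"jaw":0}]'
python3 - <<'E'
from h import *
print(read_state()["joint_positions"])
c=save("top","top1"); 
E
```

```text
time_s: 6.3
position: [1.0887, 0.098, 0.3784]
tcp_rot: [[0.782, 0.09, 0.617], [0.045, -0.995, 0.088], [0.621, -0.041, -0.782]]
force: [-0.0, 0.1, -0.6]
opening: 0.004
grasp_force: 0.0
[-2.40458151 58.3863583  12.54571194  6.89512516 71.14946422 83.24982531]
```

```bash
python3 -m jog '[{"tx":-3.88,"ty":0.4,"tz":-3.11,"roll":0,"jaw":0},{"tx":-3.88,"ty":0.4,"tz":-3.11,"roll":0,"jaw":0},{"tx":-3.88,"ty":0.4,"tz":-3.11,"roll":0,"jaw":0},{"tx":-3.88,"ty":0.4,"tz":-3.11,"roll":0,"jaw":0},{"tx":-3.88,"ty":0.4,"tz":-3.11,"roll":0,"jaw":0},{"tx":-3.88,"ty":0.4,"tz":-3.11,"roll":0,"jaw":0},{"tx":-3.88,"ty":0.4,"tz":-3.11,"roll":0,"jaw":0},{"tx":-3.88,"ty":0.4,"tz":-3.11,"roll":0,"jaw":0}]'
python3 -c "
from rig import *; print(read_state()['joint_positions'])"
python3 -m jog '[{"tx":-3.88,"ty":0.4,"tz":-3.11,"roll":0,"jaw":0},{"tx":-3.88,"ty":0.4,"tz":-3.11,"roll":0,"jaw":0},{"tx":-3.88,"ty":0.4,"tz":-3.11,"roll":0,"jaw":0},{"tx":-3.88,"ty":0.4,"tz":-3.11,"roll":0,"jaw":0}]'
python3 -c "
from rig import *; print(read_state()['joint_positions'])"
```

```text
time_s: 7.15
position: [0.7128, 0.0327, 0.3808]
tcp_rot: [[0.782, 0.091, 0.617], [0.046, -0.995, 0.088], [0.621, -0.04, -0.782]]
force: [0.3, -1.0, 0.6]
opening: 0.006
grasp_force: 0.0
[-11.13577064  18.41238856  89.18481016  19.86661543  37.15390296
  62.35491523]
time_s: 7.55
position: [0.5165, -0.001, 0.3812]
tcp_rot: [[0.782, 0.091, 0.617], [0.047, -0.995, 0.088], [0.622, -0.039, -0.782]]
force: [0.4, -1.5, 1.3]
opening: -0.0
grasp_force: 0.0
[-23.40400357   0.51364145 112.27326704  32.25712925  37.55723026
  41.44375158]
```

```bash
python3 -m jog '[{"tx":-4.1,"ty":0.3,"tz":2.65,"roll":0,"jaw":0},{"tx":-4.1,"ty":0.3,"tz":2.65,"roll":0,"jaw":0},{"tx":-4.1,"ty":0.3,"tz":2.65,"roll":0,"jaw":0},{"tx":-4.1,"ty":0.3,"tz":2.65,"roll":0,"jaw":0},{"tx":0,"ty":0,"tz":0,"roll":0,"jaw":0}]'
cat >> h.py <<'E'
def wray(c,s,row,col):
    f=192/np.tan(np.radians(c["vertical_fov"])/2); u=np.array([col-c["cx"],row-c["cy"]]); r=np.linalg.norm(u); a=r/f
    v=np.array([*(u/r*np.sin(a)),np.cos(a)])*[1,-1,-1]
    T=np.eye(4);T[:3,:3]=s["tcp_rot"];T[:3,3]=s["position"]; M=T@np.array(c["tool_from_camera"])
    d=M[:3,:3]@v; return M[:3,3],d
E
python3 - <<'E'
from h import *
import pickle
s=read_state(); print(s["joint_positions"])
c=save("wrist","w1"); print(c["vertical_fov"],c["cx"],c["cy"],np.round(c["tool_from_camera"],3).tolist())
W={}
for t in["breaker","button_top","lever_bar","lever_pivot","flap_hinge","flap_edge"]:
    for l in landmark_of("wrist",t)[:2]:
        o,d=wray(c,s,*l["point"]); W.setdefault(t,[]).append((o,d)); print(t,np.round(l["point"],1),round(l["p"],2))
pickle.dump(W,open("w1.pkl","wb"))
E
```

```text
time_s: 8.05
position: [0.4803, -0.0023, 0.2546]
tcp_rot: [[0.777, 0.106, 0.621], [0.046, -0.993, 0.112], [0.628, -0.059, -0.776]]
force: [-0.0, 1.4, -0.6]
opening: 0.007
grasp_force: 0.0
[-27.89574802  11.63855326 128.27769305  72.83284502  24.07399461
  -7.31724768]
65.70646984690485 255.94175066227342 192.58768930053432 [[-0.0, 0.956, 0.293, 0.082], [1.0, 0.0, -0.0, -0.0], [-0.0, 0.293, -0.956, -0.144], [0.0, 0.0, 0.0, 1.0]]
breaker [244.8 316.4] 0.92
lever_bar [238.6 386.6] 0.61
lever_bar [228.9 275.9] 0.42
lever_pivot [241.6 366.7] 0.92
flap_hinge [240.8 392.7] 0.61
flap_hinge [200.5 277.5] 0.55
flap_edge [227.8 274.2] 0.71
```

View pics/w1.png

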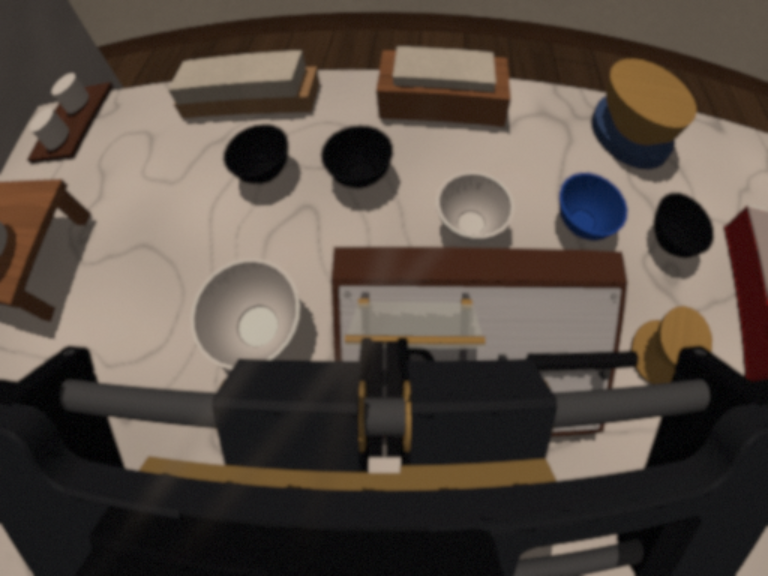

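The wrist view shows the housing's back edge at y≈250–285, the flap bead at (415,340) and the lever bar at (580,360). The closed fingers hide the button, so I'll enlarge the top view taken earlier with the arm clear.

```bash
python3 - <<'E'
import cv2
im=cv2.imread("pics/top1.png")  # 1.5x
a=im[280:440,310:530]; b=cv2.imread("pics/scene0.png")[180:330,240:430]
a=cv2.resize(a,(440*800//440,582),interpolation=cv2.INTER_CUBIC)
cv2.imwrite("pics/top1c.png",a)
E
```

```text
(no output)
```

View pics/top1c.png

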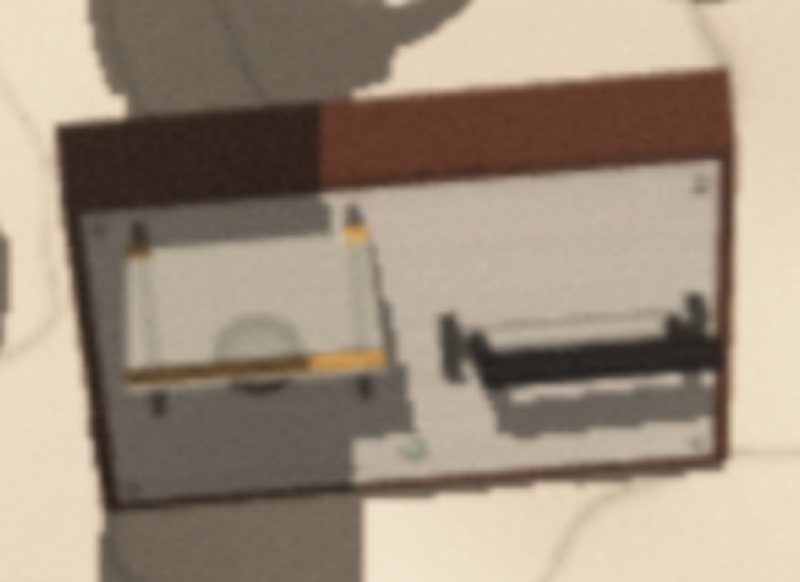

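The crop shows the button centred at about (259,352), partly behind the bead, and all four top corners of the housing are clear. I'll fit the housing pose to those corners.

```bash
python3 - <<'E'
from h import *
import pickle
from scipy.optimize import least_squares
c=capture("top")
def px(a,b): return ((280+b/3.6364)/1.5-.17,(310+a/3.6364)/1.5-.17)
L=np.array([[75,120,105],[75,-120,105],[-67,120,25],[-67,-120,25]])/1e3
C=[(57,127),(729,70),(110,508),(724,466)]
rays=[ray(c,*px(*q)) for q in C]
def Tm(p): 
    R=np.array([[np.cos(p[2]),-np.sin(p[2]),0],[np.sin(p[2]),np.cos(p[2]),0],[0,0,1]]); return R,np.array([p[0],p[1],0])
def res(p):
    R,t=Tm(p); return np.concatenate([np.cross(R@l+t-o,d) for l,(o,d) in zip(L,rays)])
r=least_squares(res,[.55,-.06,.08]); p=r.x; print(p,np.round(r.fun.reshape(4,3)*1e3,1).tolist())
np.save("house.npy",p); R,t=Tm(p); loc=lambda x:R.T@(np.array(x)-t)
# button: ray with plane 8 mm above panel
s,co=np.sin(np.radians(35.06)),np.cos(np.radians(35.06)); n=np.array([-s,0,co])
o,d=ray(c,*px(259,352)); ol,dl=loc(o),R.T@d
p0=np.array([-.067,0,.025])+.008*n; k=n@(p0-ol)/(n@dl); b=ol+k*dl; print("button local",b,"world",R@b+t)
# bar ends / flap bead: intersect later; print local of rays vs wrist triangulation
W=pickle.load(open("w1.pkl","rb")); sc={}
for nme,i,pt in(("lever_pivot",0,(247.5,311.2)),("lever_bar",0,(254.3,319.2)),("flap_edge",0,(257.2,254.7)),("flap_hinge",1,(231.8,254.9)),("breaker",0,(242.1,277.8))):
    A=0;bb=0
    for oo,dd in(W[nme][i],ray(c,*pt)):
        P=np.eye(3)-np.outer(dd,dd);A=A+P;bb=bb+P@oo
    x=np.linalg.solve(A,bb); print(nme,np.round(x,4),"local",np.round(loc(x),4),np.linalg.norm(np.cross(x-oo,dd)))
E
```

```text
[ 0.54449882 -0.06612032  0.0687769 ] [[-0.2, 1.0, 0.1], [0.9, -0.0, 0.1], [-2.9, -1.7, 0.1], [2.2, 0.6, -0.3]]
button local [-0.0107319   0.05490102  0.07426059] world [ 0.53001934 -0.01208662  0.07426059]
lever_pivot [ 0.5376 -0.1239  0.0686] local [-0.0109 -0.0572  0.0686] 0.0026731021521564967
lever_bar [ 0.5263 -0.1294  0.1276] local [-0.0225 -0.0619  0.1276] 0.0045089517214038964
flap_edge [ 0.5198 -0.0116  0.1752] local [-0.0209  0.0561  0.1752] 0.0027136429340768745
flap_hinge [ 0.5661 -0.0115  0.1167] local [0.0253 0.053  0.1167] 0.003135897664249728
breaker [ 0.5475 -0.0653 -0.0015] local [ 0.0031  0.0006 -0.0015] 0.00231213192640929
```

```bash
python3 -m jog '[{"tx":-1.1,"ty":0.27,"tz":1.03,"roll":0,"jaw":0},{"tx":-1.1,"ty":0.27,"tz":1.03,"roll":0,"jaw":0},{"tx":-1.1,"ty":0.27,"tz":1.03,"roll":0,"jaw":0},{"tx":-1.1,"ty":0.27,"tz":1.03,"roll":0,"jaw":0},{"tx":-1.1,"ty":0.27,"tz":1.03,"roll":0,"jaw":0},{"tx":-1.1,"ty":0.27,"tz":1.03,"roll":0,"jaw":0},{"tx":-1.1,"ty":0.27,"tz":1.03,"roll":0,"jaw":0},{"tx":-1.1,"ty":0.27,"tz":1.03,"roll":0,"jaw":0}]'
python3 -c "
from rig import *; print(read_state()['joint_positions'])"
```

```text
time_s: 9.25
position: [0.4683, -0.0196, 0.1358]
tcp_rot: [[0.773, 0.109, 0.625], [0.05, -0.993, 0.111], [0.633, -0.055, -0.773]]
force: [-0.1, -0.6, 0.1]
opening: 0.01
grasp_force: 0.0
[-32.2731916   34.11169891 137.79583705 129.76923562  33.79954201
 -75.25363272]
```

```bash
python3 -m jog '[{"tx":0.23,"ty":-0.66,"tz":0.5,"roll":0,"jaw":0.5},{"tx":0.23,"ty":-0.66,"tz":0.5,"roll":0,"jaw":0.5},{"tx":0.23,"ty":-0.66,"tz":0.5,"roll":0,"jaw":0.5},{"tx":0.23,"ty":-0.66,"tz":0.5,"roll":0,"jaw":0.5},{"tx":0,"ty":0,"tz":0.4,"roll":0,"jaw":0.5},{"tx":0,"ty":0,"tz":0.4,"roll":0,"jaw":0.5},{"tx":0,"ty":0,"tz":0,"roll":0,"jaw":0.5}]'
python3 - <<'E'
from h import *
s=read_state();R=np.array(s["tcp_rot"]);B=np.array([.530,-.012,.074])
print("button from finger tip, tool axes mm",(R.T@(B-s["position"])-[0,.0435*s["opening"]+.0075,.019])*1e3)
c=capture("top");im=cv2.cvtColor(c["img"],cv2.COLOR_RGB2BGR)[150:310,180:390]
cv2.imwrite("pics/t2.png",cv2.resize(im,(788,600),interpolation=cv2.INTER_CUBIC))
E
```

```text
time_s: 9.95
position: [0.4898, 0.0104, 0.1214]
tcp_rot: [[0.774, 0.108, 0.624], [0.049, -0.993, 0.112], [0.632, -0.056, -0.773]]
force: [0.9, 0.3, -0.1]
opening: 0.478
grasp_force: 0.0
button from finger tip, tool axes mm [ 0.06929329  0.95196331 40.22411273]
```

View pics/t2.png

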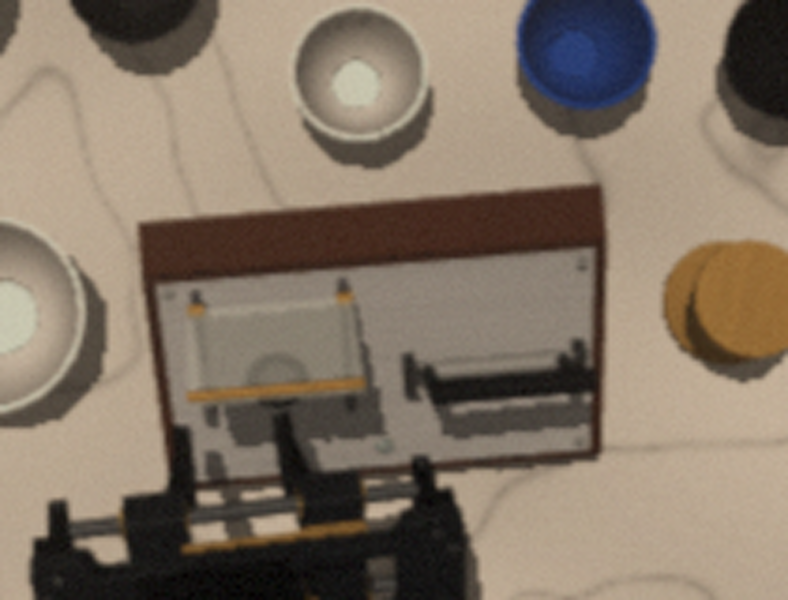

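The finger tip at (282,418) lines up with the button at (278,380), and the body is clear of the lever. I'll press now.

```bash
python3 -m jog '[{"tx":0,"ty":0.05,"tz":1,"roll":0,"jaw":0.48},{"tx":0,"ty":0,"tz":1,"roll":0,"jaw":0.48},{"tx":0,"ty":0,"tz":1,"roll":0,"jaw":0.48},{"tx":0,"ty":0,"tz":0.5,"roll":0,"jaw":0.48},{"tx":0,"ty":0,"tz":0.3,"roll":0,"jaw":0.48},{"tx":0,"ty":0,"tz":0.2,"roll":0,"jaw":0.48},{"tx":0,"ty":0,"tz":0.2,"roll":0,"jaw":0.48}]'; python3 -m jog '[{"tx":0,"ty":0,"tz":0.2,"roll":0,"jaw":0.48},{"tx":0,"ty":0,"tz":0.2,"roll":0,"jaw":0.48}]'
python3 -c "
from rig import *
capture('scene');print(landmark_of('scene','lever_bar'))"
```

```text
time_s: 10.7
position: [0.5151, 0.015, 0.089]
tcp_rot: [[0.774, 0.108, 0.623], [0.049, -0.993, 0.112], [0.631, -0.056, -0.774]]
force: [0.2, 0.8, 0.2]
opening: 0.482
grasp_force: 0.3
time_s: 10.9
position: [0.5173, 0.0154, 0.086]
tcp_rot: [[0.775, 0.108, 0.623], [0.048, -0.993, 0.111], [0.63, -0.056, -0.774]]
force: [-3.3, -2.3, 3.3]
opening: 0.482
grasp_force: 2.3
[{'point': [143.0, 195.4], 'p': 0.9}]
```

Contact is just starting at about 5 N, so I'll press further.

```bash
python3 -m jog '[{"tx":0,"ty":0,"tz":0.2,"roll":0,"jaw":0.48},{"tx":0,"ty":0,"tz":0.2,"roll":0,"jaw":0.48},{"tx":0,"ty":0,"tz":0,"roll":0,"jaw":0.48}]'
python3 -m jog '[{"tx":0,"ty":0,"tz":0.2,"roll":0,"jaw":0.48},{"tx":0,"ty":0,"tz":0,"roll":0,"jaw":0.48}]'
python3 -c "
from rig import *
capture('scene');print(landmark_of('scene','lever_bar'))"
```

```text
time_s: 11.3
position: [0.5179, 0.0156, 0.085]
tcp_rot: [[0.774, 0.103, 0.624], [0.044, -0.993, 0.109], [0.631, -0.057, -0.773]]
force: [-16.4, -7.2, 25.3]
opening: 0.482
grasp_force: 15.6
time_s: 11.5
position: [0.5181, 0.0157, 0.0847]
tcp_rot: [[0.774, 0.101, 0.625], [0.042, -0.993, 0.108], [0.632, -0.058, -0.773]]
force: [-24.0, -10.6, 37.9]
opening: 0.484
grasp_force: 22.9
[{'point': [141.8, 196.0], 'p': 0.76}]
```

```bash
python3 - <<'E'
from h import *
c=capture("scene");a=cv2.cvtColor(c["img"],cv2.COLOR_RGB2BGR)[110:220,160:300]
c=capture("top");b=cv2.cvtColor(c["img"],cv2.COLOR_RGB2BGR)[190:300,210:350]
cv2.imwrite("pics/b3.png",np.hstack([cv2.resize(q,(400,314),interpolation=cv2.INTER_CUBIC) for q in(a,b)]))
E
```

```text
(no output)
```

View pics/b3.png

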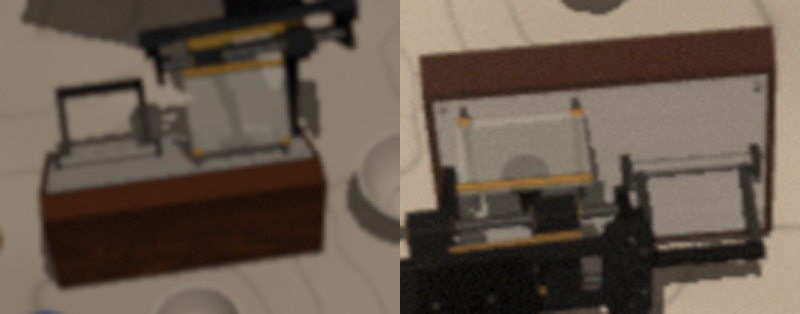

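The right crop shows the lever dropped, with its bar now at the front at about (705,252), so the press worked. I'll retreat along the tool axis and close the fingers.

```bash
python3 -m jog '[{"tx":0,"ty":0,"tz":-1,"roll":0,"jaw":0.48},{"tx":0,"ty":0,"tz":-2,"roll":0,"jaw":0.48},{"tx":0,"ty":0,"tz":-2,"roll":0,"jaw":0},{"tx":-0.8,"ty":0,"tz":0,"roll":0,"jaw":0},{"tx":-0.8,"ty":0,"tz":0,"roll":0,"jaw":0},{"tx":-0.8,"ty":0,"tz":0,"roll":0,"jaw":0}]'
python3 - <<'E'
from h import *
s=read_state(); print(s["joint_positions"])
R={}
for cam in("scene","top"):
    c=capture(cam)
    for t in["lever_bar","lever_pivot","flap_edge"]:
        for l in landmark_of(cam,t)[:1]:
            R.setdefault(t,[]).append(ray(c,*l["point"])); print(cam,t,np.round(l["point"]),l["p"])
for t,r in R.items():
    A=0;b=0
    for o,d in r: P=np.eye(3)-np.outer(d,d);A=A+P;b=b+P@o
    if len(r)>1:
        x=np.linalg.solve(A,b);print(t,np.round(x,4),[np.round(np.linalg.norm(np.cross(x-o,d)),4) for o,d in r])
E
```

```text
time_s: 12.3
position: [0.4727, 0.009, 0.1054]
tcp_rot: [[0.772, 0.109, 0.626], [0.05, -0.993, 0.111], [0.633, -0.055, -0.772]]
force: [-0.7, 0.2, 0.5]
opening: 0.202
grasp_force: 0.0
[-26.62793935  40.89722137 138.85724775 143.09767815  39.28421637
 -84.83670802]
scene lever_bar [184. 305.] 0.7
scene lever_pivot [162. 197.] 0.93
scene flap_edge [134. 242.] 0.74
top lever_bar [277. 318.] 0.75
top lever_pivot [247. 312.] 0.6
top flap_edge [172. 272.] 0.69
lever_bar [0.5551 0.0018 0.0985] [np.float64(0.1531), np.float64(0.1531)]
lever_pivot [ 0.5367 -0.1251  0.0789] [np.float64(0.0006), np.float64(0.0006)]
flap_edge [ 0.6487 -0.0277  0.2874] [np.float64(0.0143), np.float64(0.0143)]
```

```bash
python3 -m jog '[{"tx":0.79,"ty":-0.07,"tz":-0.97,"roll":0,"jaw":0},{"tx":0.79,"ty":-0.07,"tz":-0.97,"roll":0,"jaw":0},{"tx":0.79,"ty":-0.07,"tz":-0.97,"roll":0,"jaw":0},{"tx":0.79,"ty":-0.07,"tz":-0.97,"roll":0,"jaw":0}]'
python3 -m jog '[{"tx":-0.12,"ty":2.38,"tz":-0.27,"roll":0,"jaw":0},{"tx":-0.12,"ty":2.38,"tz":-0.27,"roll":0,"jaw":0},{"tx":-0.12,"ty":2.38,"tz":-0.27,"roll":0,"jaw":0},{"tx":-0.12,"ty":2.38,"tz":-0.27,"roll":0,"jaw":0},{"tx":-0.12,"ty":2.38,"tz":-0.27,"roll":0,"jaw":0},{"tx":-0.12,"ty":2.38,"tz":-0.27,"roll":0,"jaw":0}]'
python3 -c "
from rig import *; print(read_state()['joint_positions'])"
python3 -m jog '[{"tx":0,"ty":0,"tz":0,"roll":0.14,"jaw":0.3},{"tx":0,"ty":0,"tz":0,"roll":0.14,"jaw":0.6},{"tx":0,"ty":0,"tz":0,"roll":0.14,"jaw":0.6},{"tx":0,"ty":0,"tz":0,"roll":0.14,"jaw":0.6},{"tx":0,"ty":0,"tz":0,"roll":0.14,"jaw":0.6},{"tx":0,"ty":0,"tz":0,"roll":0.14,"jaw":0.6}]'
python3 -c "
from rig import *; print(read_state()['joint_positions'])"
```

```text
time_s: 13.1
position: [0.4719, 0.0094, 0.1557]
tcp_rot: [[0.774, 0.109, 0.624], [0.049, -0.993, 0.112], [0.632, -0.056, -0.773]]
force: [1.2, -0.2, 0.8]
opening: 0.005
grasp_force: 0.0
time_s: 13.7
position: [0.4716, -0.1356, 0.1553]
tcp_rot: [[0.774, 0.109, 0.624], [0.049, -0.993, 0.112], [0.631, -0.056, -0.773]]
force: [0.8, -0.7, 0.6]
opening: 0.003
grasp_force: 0.0
[-48.97930272  29.88588047 130.26187065  94.54822734  33.07581749
 -52.68862273]
time_s: 14.3
position: [0.4718, -0.1345, 0.1553]
tcp_rot: [[0.595, -0.507, 0.624], [-0.71, -0.695, 0.112], [0.377, -0.509, -0.773]]
force: [0.4, 0.2, -0.3]
opening: 0.465
grasp_force: 0.0
[-48.83716993  29.88119677 130.32222159  94.77544583  33.04198412
  -4.35468634]
```

```bash
python3 -m jog '[{"tx":0,"ty":0,"tz":0,"roll":0.145,"jaw":0.6},{"tx":0,"ty":0,"tz":0,"roll":0.145,"jaw":0.6},{"tx":0,"ty":0,"tz":0,"roll":0.145,"jaw":0.6},{"tx":0,"ty":0,"tz":0,"roll":0.145,"jaw":0.6},{"tx":0,"ty":0,"tz":0,"roll":0.145,"jaw":0.6}]'
python3 - <<'E'
from h import *
import pickle
s=read_state(); T=np.array(s["tcp_rot"]); P=np.array(s["position"]); print(s["opening"])
t=np.array([.5455,-.066,0]);y=.069;R=np.array([[np.cos(y),-np.sin(y),0],[np.sin(y),np.cos(y),0],[0,0,1]])
R2=[]
c=save("wrist","w2");
for th in["lever_bar","lever_pivot"]:
    for l in landmark_of("wrist",th)[:2]: print("wrist",th,np.round(l["point"]),l["p"])
c=capture("top")
for l in landmark_of("top","lever_bar")[:2]:
    o,d=ray(c,*l["point"]); k=(.093-o[2])/d[2]; print("top bar",np.round(l["point"]),l["p"],o+k*d, "local",R.T@(o+k*d-t))
bar=R@np.array([-.071,-.060,.093])+t; print("bar in tool",T.T@(bar-P),"bar",bar)
E
```

```text
time_s: 14.8
position: [0.4718, -0.1345, 0.1553]
tcp_rot: [[0.109, -0.774, 0.624], [-0.992, -0.049, 0.112], [-0.056, -0.631, -0.773]]
force: [1.3, -0.6, -0.1]
opening: 0.596
grasp_force: 0.0
0.5963024143278233
wrist lever_bar [228. 304.] 0.92
wrist lever_pivot [195. 258.] 0.56
top bar [278. 317.] 0.69 [ 0.47724567 -0.13207306  0.093     ] local [-0.07264734 -0.06121002  0.093     ]
bar in tool [0.00051486 0.03371932 0.05295719] bar [ 0.47880566 -0.13075234  0.093     ]
```

View pics/w2.png

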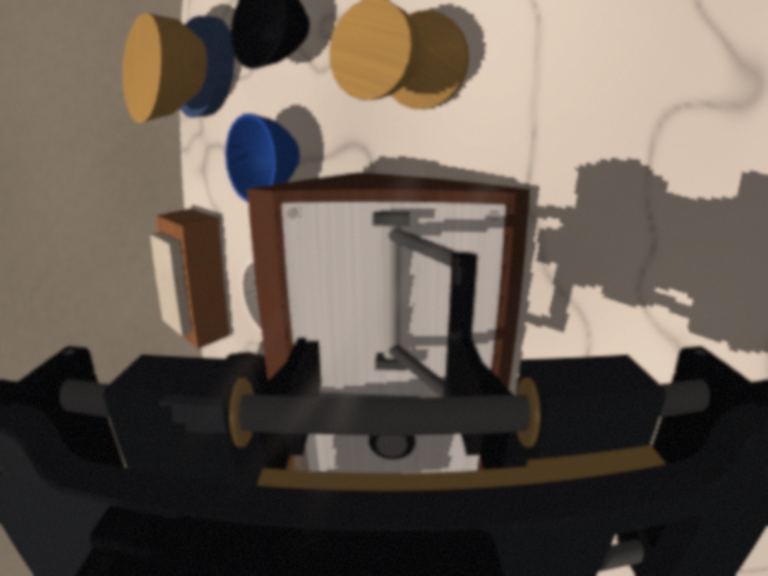

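The wrist view shows the bar dropped, running from about (465,255) down to the right-hand (front) finger, with the other finger over the panel. My estimate puts it 53 mm ahead of the TCP, so I'll straddle it.

```bash
python3 -m jog '[{"tx":0,"ty":0.8,"tz":0.5,"roll":0,"jaw":0.6},{"tx":0,"ty":0.8,"tz":0.5,"roll":0,"jaw":0.6},{"tx":0,"ty":0,"tz":1,"roll":0,"jaw":0.6},{"tx":0,"ty":0,"tz":1,"roll":0,"jaw":0.6},{"tx":0,"ty":0,"tz":1,"roll":0,"jaw":0.6},{"tx":0,"ty":0,"tz":1.2,"roll":0,"jaw":0.6}]'
python3 -m jog '[{"tx":0,"ty":-0.8,"tz":0,"roll":0,"jaw":0.6},{"tx":0,"ty":-0.8,"tz":0,"roll":0,"jaw":0.6},{"tx":0,"ty":-0.8,"tz":0,"roll":0,"jaw":0.6}]'
python3 - <<'E'
from h import *
print(read_state()["moment"]); c=capture("top"); print(landmark_of("top","lever_bar")[:2][0]["point"]); c=capture("scene"); print(landmark_of("scene","lever_bar")[:2][0]["point"])
E
```

```text
time_s: 15.65
position: [0.492, -0.1298, 0.1044]
tcp_rot: [[0.114, -0.773, 0.624], [-0.992, -0.057, 0.112], [-0.051, -0.632, -0.774]]
force: [0.5, -0.3, 0.4]
opening: 0.598
grasp_force: 0.0
time_s: 15.95
position: [0.5091, -0.1278, 0.119]
tcp_rot: [[0.114, -0.776, 0.62], [-0.992, -0.056, 0.112], [-0.052, -0.628, -0.776]]
force: [-3.2, -0.5, -1.1]
opening: 0.6
grasp_force: 1.3
[0.06741077 0.79705182 0.05424575]Traceback (most recent call last):
  File "<stdin>", line 2, in <module>
IndexError: list index out of range
```

```bash
python3 -m jog '[{"tx":0,"ty":-0.8,"tz":0,"roll":0,"jaw":0.6},{"tx":0,"ty":-0.8,"tz":0,"roll":0,"jaw":0.6},{"tx":0,"ty":-0.8,"tz":0,"roll":0,"jaw":0.6},{"tx":0,"ty":-0.8,"tz":0,"roll":0,"jaw":0.6},{"tx":0,"ty":-0.5,"tz":0,"roll":0,"jaw":0.6}]'
python3 -m jog '[{"tx":0,"ty":-0.4,"tz":0,"roll":0,"jaw":0.6},{"tx":0,"ty":-0.4,"tz":0,"roll":0,"jaw":0.6},{"tx":0,"ty":-0.4,"tz":0,"roll":0,"jaw":0.6},{"tx":0,"ty":0,"tz":0,"roll":0,"jaw":0.6}]'
python3 - <<'E'
from h import *
s=read_state(); T=np.array(s["tcp_rot"]); print("proj",np.dot([.774,0,.63],s["position"]),"Fy",T[:,1]@s["force"]); c=capture("top"); print(landmark_of("top","lever_bar")[:2])
E
```

```text
time_s: 16.55
position: [0.5378, -0.126, 0.142]
tcp_rot: [[0.114, -0.776, 0.621], [-0.992, -0.056, 0.112], [-0.052, -0.629, -0.776]]
force: [-0.9, 0.7, -5.1]
opening: 0.599
grasp_force: 2.3
time_s: 16.95
position: [0.5482, -0.1255, 0.1507]
tcp_rot: [[0.114, -0.774, 0.624], [-0.992, -0.055, 0.112], [-0.052, -0.631, -0.774]]
force: [-2.0, 0.1, -3.9]
opening: 0.6
grasp_force: 1.8
proj 0.5192639149243111 Fy 3.9679418040357293
[{'point': [239.6, 276.7], 'p': 0.17}]
```

```bash
python3 -m jog '[{"tx":0,"ty":-0.15,"tz":0,"roll":0,"jaw":0.6},{"tx":0,"ty":-0.15,"tz":0,"roll":0,"jaw":0.6},{"tx":0,"ty":0,"tz":0,"roll":0,"jaw":0.6}]'
python3 -m jog '[{"tx":0,"ty":0.4,"tz":0,"roll":0,"jaw":0.6},{"tx":0,"ty":0.4,"tz":0,"roll":0,"jaw":0.6},{"tx":0,"ty":0.5,"tz":0,"roll":0,"jaw":0.6},{"tx":0,"ty":0,"tz":0,"roll":0,"jaw":0.6}]'
python3 - <<'E'
from h import *
c=capture("scene");a=cv2.cvtColor(c["img"],cv2.COLOR_RGB2BGR)[110:220,160:300]
c=capture("top");b=cv2.cvtColor(c["img"],cv2.COLOR_RGB2BGR)[190:300,210:350]
cv2.imwrite("pics/b4.png",np.hstack([cv2.resize(q,(400,314),interpolation=cv2.INTER_CUBIC) for q in(a,b)]))
E
```

```text
time_s: 17.35
position: [0.5503, -0.1254, 0.1524]
tcp_rot: [[0.113, -0.774, 0.623], [-0.992, -0.055, 0.112], [-0.052, -0.631, -0.774]]
force: [-1.3, 0.8, -5.8]
opening: 0.602
grasp_force: 2.6
time_s: 17.75
position: [0.5408, -0.1266, 0.1448]
tcp_rot: [[0.112, -0.773, 0.625], [-0.992, -0.053, 0.112], [-0.053, -0.633, -0.773]]
force: [-0.1, -0.2, -0.4]
opening: 0.598
grasp_force: 0.0
```

View pics/b4.png

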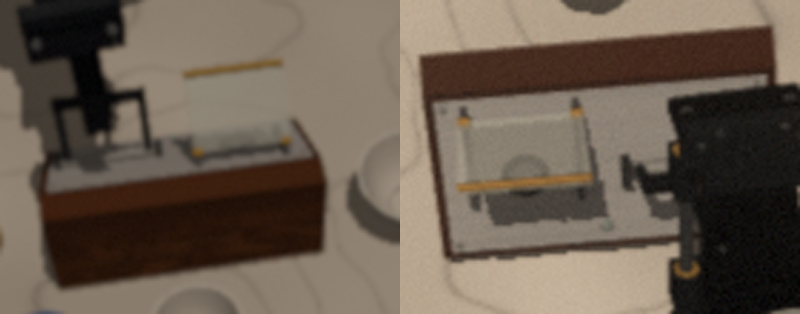

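The lever is standing up at about (100,95) in the left crop. The finger force fell to zero when I backed off, so it is latched. I'll withdraw along the tool axis and measure the flap again.

```bash
python3 -m jog '[{"tx":0,"ty":0.5,"tz":0,"roll":0,"jaw":0.6},{"tx":0,"ty":0.5,"tz":-0.5,"roll":0,"jaw":0.6},{"tx":0,"ty":0,"tz":-1.5,"roll":0,"jaw":0.6},{"tx":0,"ty":0,"tz":-2,"roll":0,"jaw":0.6},{"tx":0,"ty":0,"tz":-2,"roll":0,"jaw":0.6},{"tx":0,"ty":0,"tz":-2,"roll":0,"jaw":0},{"tx":0,"ty":0,"tz":-2,"roll":0,"jaw":0},{"tx":0,"ty":0,"tz":-2,"roll":0,"jaw":0}]'
cat > flap.py <<'E'
from h import *
t=np.array([.5455,-.066,0]);y=.069;Rh=np.array([[np.cos(y),-np.sin(y),0],[np.sin(y),np.cos(y),0],[0,0,1]])
eu=np.array([.819,0,.574]);nn=np.array([-.574,0,.819])
E
python3 - <<'E'
from flap import *
from scipy.optimize import least_squares
R={};s=read_state();print(s["joint_positions"])
for cam in("scene","top","wrist"):
    c=capture(cam)
    for th in["flap_hinge","flap_edge","lever_bar","lever_pivot","button_top"]:
        for l in landmark_of(cam,th)[:2]:
            r=wray(c,s,*l["point"]) if cam=="wrist" else ray(c,*l["point"])
            R.setdefault(th,[]).append(r); print(cam,th,np.round(l["point"],1),round(l["p"],2))
for th,r in R.items():
    if len(r)<2: continue
    f=lambda x:np.concatenate([np.cross(x-o,d) for o,d in r])
    q=least_squares(f,[.54,-.01,.1],loss="soft_l1",f_scale=.002)
    print(th,np.round(q.x,4),"local",np.round(Rh.T@(q.x-t),4),np.round([np.linalg.norm(np.cross(q.x-o,d)) for o,d in r],4))
E
```

```text
time_s: 18.65
position: [0.4572, -0.1402, 0.2318]
tcp_rot: [[0.113, -0.773, 0.624], [-0.992, -0.055, 0.112], [-0.052, -0.632, -0.773]]
force: [0.2, -0.3, 1.0]
opening: 0.412
grasp_force: 0.0
[-51.55395314  16.77647285 127.16700456  69.15978472  36.67648506
  64.95743953]
scene flap_hinge [162.9 246.2] 0.63
scene flap_edge [135.6 242.8] 0.9
scene lever_bar [146.9 196.7] 0.96
scene lever_pivot [230.5 226.6] 0.64
scene lever_pivot [163.4 198.6] 0.58
top flap_hinge [230.8 252.6] 0.74
top flap_hinge [257.2 253.5] 0.35
top flap_edge [255.8 253. ] 0.66
top lever_bar [234.5 178.8] 0.72
top lever_bar [252.4 315. ] 0.68
top lever_pivot [248.7 310. ] 0.93
wrist flap_hinge [264.4 244.3] 0.68
wrist flap_edge [177.5 290.3] 0.61
wrist flap_edge [303.  241.7] 0.36
wrist lever_bar [195.5 264.6] 0.86
wrist lever_pivot [177.4 290.9] 0.95
flap_hinge [ 0.5684 -0.0081  0.1068] local [0.0269 0.0562 0.1068] [0.0064 0.0022 0.05   0.0016]
flap_edge [ 0.5231 -0.0103  0.1512] local [-0.0185  0.0571  0.1512] [0.0042 0.0014 0.1347 0.0113]
lever_bar [ 0.53   -0.1205  0.1298] local [-0.0192 -0.0533  0.1298] [0.0007 0.2452 0.0055 0.0011]
lever_pivot [ 0.5364 -0.1217  0.0717] local [-0.0129 -0.0549  0.0717] [0.1824 0.0018 0.0032 0.0018]
```

```bash
cat >> flap.py <<'E'
H=np.array([.026,.056,.106])
s=read_state();T=np.array(s["tcp_rot"]);P=np.array(s["position"])
def tcp(uc,n): return Rh@(H+(uc+15)/1e3*eu+n/1e3*nn)+t-.019*T[:,2]
E
python3 - <<'E'
from flap import *
cur=P
up=P+[0,0,.07]
w=[up]+[tcp(16,48)-.05*T[:,2]]+[tcp(*q) for q in((16,48),(-20,46),(-40,30),(-52,12),(-54,2))]
for q in w: print(np.round(q,3),"tool d cm",np.round(T.T@(q-cur)*100,2)); cur=q
E
```

```text
[ 0.458 -0.14   0.301] tool d cm [-0.37 -4.42 -5.42]
[ 0.522 -0.016  0.216] tool d cm [-11.13  -0.33  11.94]
[ 0.554 -0.011  0.178] tool d cm [-0.  0.  5.]
[ 0.525 -0.013  0.156] tool d cm [-0.01  3.61 -0.06]
[ 0.518 -0.013  0.131] tool d cm [0.1  2.11 1.45]
[ 0.519 -0.013  0.109] tool d cm [0.12 1.33 1.71]
[ 0.523 -0.013  0.1  ] tool d cm [0.07 0.27 0.98]
```

```bash
python3 -m jog '[{"tx":-0.18,"ty":-2.2,"tz":-2.7,"roll":0,"jaw":0},{"tx":-0.18,"ty":-2.2,"tz":-2.7,"roll":0,"jaw":0},{"tx":-1.86,"ty":-0.05,"tz":2,"roll":0,"jaw":0},{"tx":-1.86,"ty":-0.05,"tz":2,"roll":0,"jaw":0},{"tx":-1.86,"ty":-0.05,"tz":2,"roll":0,"jaw":0},{"tx":-1.86,"ty":-0.05,"tz":2,"roll":0,"jaw":0},{"tx":-1.86,"ty":-0.05,"tz":2,"roll":0,"jaw":0},{"tx":-1.86,"ty":-0.05,"tz":2,"roll":0,"jaw":0}]'
python3 - <<'E'
from flap import *
cur=P
for q in [tcp(16,48)-.05*T[:,2]]+[tcp(*q) for q in((16,48),(-20,46),(-40,30),(-52,12),(-54,2))]: print(np.round(T.T@(q-cur)*100,2)); cur=q
c=capture("top");b=cv2.cvtColor(c["img"],cv2.COLOR_RGB2BGR)[150:310,180:390]
cv2.imwrite("pics/t5.png",cv2.resize(b,(788,600),interpolation=cv2.INTER_CUBIC))
E
```

```text
time_s: 20.35
position: [0.5227, -0.0152, 0.2151]
tcp_rot: [[0.113, -0.774, 0.624], [-0.992, -0.055, 0.111], [-0.052, -0.631, -0.774]]
force: [0.4, -1.0, 0.4]
opening: 0.006
grasp_force: 0.0
[ 0.08 -0.06 -0.14]
[ 0. -0.  5.]
[-0.01  3.61 -0.06]
[0.1  2.11 1.45]
[0.11 1.33 1.71]
[0.07 0.27 0.98]
```

View pics/t5.png

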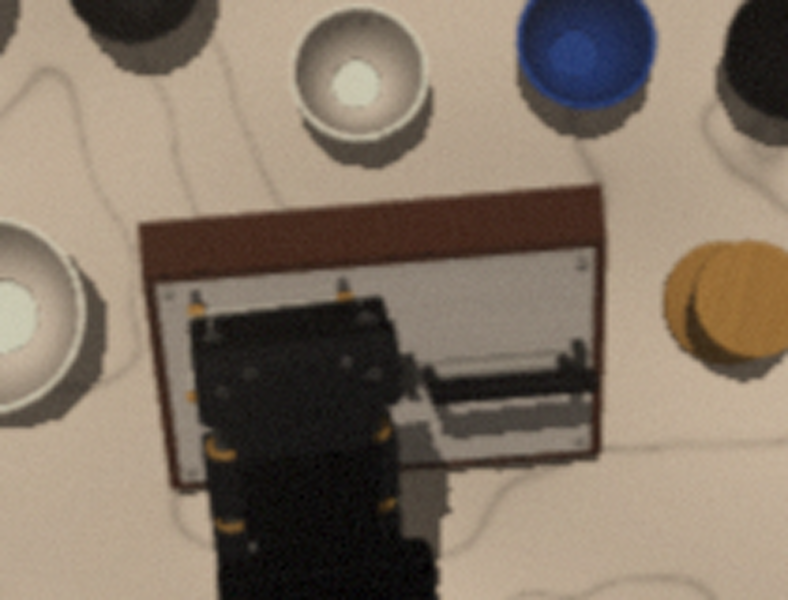

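The lever at (510,385) is where it first was, latched. The gripper is centred across the flap's width, so I'll go down behind the flap.

```bash
python3 -m jog '[{"tx":0,"ty":0,"tz":1,"roll":0,"jaw":0},{"tx":0,"ty":0,"tz":1,"roll":0,"jaw":0},{"tx":0,"ty":0,"tz":1,"roll":0,"jaw":0},{"tx":0,"ty":0,"tz":1,"roll":0,"jaw":0},{"tx":0,"ty":0,"tz":0.9,"roll":0,"jaw":0}]'
python3 -m jog '[{"tx":0,"ty":0.7,"tz":0,"roll":0,"jaw":0},{"tx":0,"ty":0.7,"tz":0,"roll":0,"jaw":0},{"tx":0,"ty":0.7,"tz":0,"roll":0,"jaw":0},{"tx":0,"ty":0.7,"tz":0,"roll":0,"jaw":0},{"tx":0,"ty":0.8,"tz":0,"roll":0,"jaw":0}]'
python3 - <<'E'
from flap import *
capture("scene"); print([(l["point"],l["p"]) for l in landmark_of("scene","flap_edge")])
E
```

```text
time_s: 20.9
position: [0.5533, -0.0108, 0.1776]
tcp_rot: [[0.113, -0.773, 0.624], [-0.992, -0.054, 0.112], [-0.052, -0.632, -0.773]]
force: [-0.2, -0.4, -0.1]
opening: 0.007
grasp_force: 0.0
time_s: 21.4
position: [0.5257, -0.013, 0.1555]
tcp_rot: [[0.113, -0.772, 0.625], [-0.992, -0.055, 0.112], [-0.052, -0.633, -0.772]]
force: [0.8, -0.1, -0.4]
opening: 0.002
grasp_force: 0.4
[([133.8, 241.5], 0.67)]
```

```bash
python3 -m jog '[{"tx":0.03,"ty":0.53,"tz":0.36,"roll":0,"jaw":0},{"tx":0.03,"ty":0.53,"tz":0.36,"roll":0,"jaw":0},{"tx":0.03,"ty":0.53,"tz":0.36,"roll":0,"jaw":0},{"tx":0.03,"ty":0.53,"tz":0.36,"roll":0,"jaw":0},{"tx":0.03,"ty":0.33,"tz":0.43,"roll":0,"jaw":0},{"tx":0.03,"ty":0.33,"tz":0.43,"roll":0,"jaw":0},{"tx":0.03,"ty":0.33,"tz":0.43,"roll":0,"jaw":0},{"tx":0.03,"ty":0.33,"tz":0.43,"roll":0,"jaw":0}]'
python3 -m jog '[{"tx":0,"ty":0.1,"tz":0.3,"roll":0,"jaw":0},{"tx":0,"ty":0.1,"tz":0.3,"roll":0,"jaw":0},{"tx":0,"ty":0,"tz":0,"roll":0,"jaw":0}]'
python3 -m jog '[{"tx":0,"ty":0,"tz":0.2,"roll":0,"jaw":0},{"tx":0,"ty":0,"tz":0.1,"roll":0,"jaw":0},{"tx":0,"ty":0,"tz":0,"roll":0,"jaw":0}]'
```

```text
time_s: 22.3
position: [0.5192, -0.0135, 0.1088]
tcp_rot: [[0.113, -0.772, 0.625], [-0.992, -0.055, 0.112], [-0.052, -0.633, -0.773]]
force: [-0.4, 0.6, 1.2]
opening: 0.003
grasp_force: 0.4
time_s: 22.6
position: [0.5207, -0.0125, 0.1023]
tcp_rot: [[0.113, -0.774, 0.623], [-0.992, -0.055, 0.112], [-0.053, -0.631, -0.774]]
force: [-0.7, 0.4, 0.4]
opening: 0.007
grasp_force: 0.0
time_s: 22.9
position: [0.5216, -0.0122, 0.101]
tcp_rot: [[0.111, -0.774, 0.623], [-0.992, -0.053, 0.111], [-0.053, -0.631, -0.774]]
force: [-5.1, -2.8, 8.5]
opening: 0.007
grasp_force: 4.9
```

Contact is about 10 N, so the flap is on its ribs. I'll push a touch more, then retreat and look.

```bash
python3 -m jog '[{"tx":0,"ty":0,"tz":0.1,"roll":0,"jaw":0},{"tx":0,"ty":0,"tz":0,"roll":0,"jaw":0}]'
python3 -m jog '[{"tx":0,"ty":0,"tz":-1,"roll":0,"jaw":0},{"tx":0,"ty":0,"tz":-3,"roll":0,"jaw":0},{"tx":0,"ty":0,"tz":-4,"roll":0,"jaw":0},{"tx":0,"ty":-2,"tz":-4,"roll":0,"jaw":0},{"tx":0,"ty":-2,"tz":-4,"roll":0,"jaw":0},{"tx":-3.5,"ty":0,"tz":-2,"roll":0,"jaw":0},{"tx":-3.5,"ty":0,"tz":-2,"roll":0,"jaw":0},{"tx":-3.5,"ty":0,"tz":0,"roll":0,"jaw":0}]'
python3 - <<'E'
from h import *
c=capture("scene");a=cv2.cvtColor(c["img"],cv2.COLOR_RGB2BGR)[110:270,100:340]
c=capture("top");b=cv2.cvtColor(c["img"],cv2.COLOR_RGB2BGR)[150:310,150:390]
for cam in("scene","top"):
    for th in("flap_edge","lever_bar","bowl_wide","incense_holder"): print(cam,th,[(np.round(l["point"],1).tolist(),round(l["p"],2)) for l in landmark_of(cam,th)[:1]])
cv2.imwrite("pics/b6.png",np.hstack([cv2.resize(q,(400,267),interpolation=cv2.INTER_CUBIC) for q in(a,b)]))
E
```

```text
time_s: 23.1
position: [0.5217, -0.0121, 0.1008]
tcp_rot: [[0.11, -0.774, 0.624], [-0.992, -0.052, 0.111], [-0.053, -0.631, -0.774]]
force: [-9.1, -4.1, 13.4]
opening: 0.006
grasp_force: 8.5
time_s: 23.9
position: [0.4264, 0.0778, 0.2515]
tcp_rot: [[0.12, -0.766, 0.632], [-0.991, -0.051, 0.126], [-0.064, -0.641, -0.765]]
force: [1.7, 0.6, 0.7]
opening: 0.005
grasp_force: 0.0
scene flap_edge [([152.9, 243.1], 0.84)]
scene lever_bar [([145.4, 195.6], 0.92)]
scene bowl_wide [([180.9, 304.9], 0.63)]
scene incense_holder [([193.1, 145.7], 0.83)]
top flap_edge [([261.2, 256.3], 0.58)]
top lever_bar [([253.5, 318.9], 0.7)]
top bowl_wide [([234.8, 182.4], 0.86)]
top incense_holder [([229.4, 373.8], 0.85)]
```

View pics/b6.png

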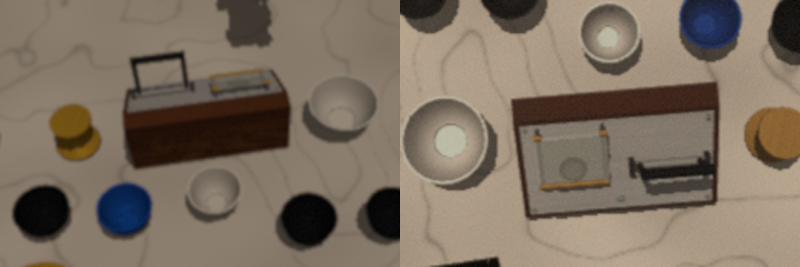

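The flap lies flat over the button, with its bead at about (573,185) in the right crop. The lever stands latched at (672,170), and the bowls and holder have not moved. I'll hand in.

```bash
python3 -c "
from rig import *; print(hand_in())"
```

```text
the job is handed in; nothing more can be done
None
```

I pressed the test button until the lever dropped, lifted the lever until it latched, then closed the flap and handed in at about 24 s; the bowls and incense holder did not move, but joint 3 briefly read 12.45°, just under its 12.49° limit, while I tilted the tool, and the button press peaked at about 46 N through a fingertip.

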